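Inspect a circuit board's contact row with a reading lens at the gauge's height

ROBOT

A 6-joint arm with a two-finger parallel gripper is mounted at the origin on the work surface. World frame = base frame: x ahead of the robot, y to its left, z up, the work surface at z = 0. Lengths are in m, angles in rad, forces in N, time in s.
With the tool pointing down it reaches from about 0.375 to 0.975 m from the base axis. Payload 3.8 kg.
Tool frame: the origin (TCP) lies on the centre line of the jaws, within the pads' length; the fingertips stand 17 mm ahead of it and the grasp point (between the pads) lies 2 mm behind it (bot.tip_extent is the distance from the TCP to the fingertips, in m); z points along the fingers, y is the line along which they close (so a half turn about z gives the same grasp; the last joint's range is limited). The gripper opens to 85 mm and grips with 20 to 120 N. Pads are 22 mm wide; open, the fingers measure 114 mm over their backs; the gripper's body (76 mm by 85 mm) begins 54 mm behind the grasp point. The pads swing forward as they close: fully open they stand 13 mm farther back than shut.
Start: joints at [-1.29, 0.264, 1.604, -0, 1.274, -0.037], TCP at [0.211, -0.641, 0.248] pointing down, gripper open.
Joint ranges: [-2.63, 2.63], [-0.94, 2.18], [0.31, 2.57], [-1.31, 4.45], [0, 2.66], [-2.55, 2.55]. Speed limits (rad/s): [2.57, 2.57, 3.14, 3.14, 3.14, 3.14].

INTERFACE

Orientations are given as a rotation vector (axis times angle).
In Python, from workcell import readout, read_camera, finish_job, bot gives the robot as it stands.
- The arm moves only by the tool jog_arm, never from a script. Its argument "deltas" is one flat list of numbers, 7 for each row, row after row: the shift along the tool's x, y, z in m, then the turn, a rotation vector about the tool's x, y, z in degrees, then the gripper command: -1 is shut, 1 is fully open, values between are in proportion. A call has 1 to 8 rows; each row is the pose to reach, as a shift and turn from the pose commanded when the call began, along the tool's axes at that moment; what a row does not reach only later rows make up. A row lasts 1/10 s, in which the tool goes at most 50 mm and 8.59 degrees, less where a joint would pass 70% of its speed; a pose out of reach is approached as far as the arm can. A call with a gripper value outside its range is refused whole. The fingers move at their own pace and stop on an object; "squeeze" is the grip in N (left out, the last holds). Time passes only in rows, so rows that repeat a pose let the fingers close. It gives the time, the measured TCP pose, the force, the opening and the grip force at its end, in the units of the state.
- readout.read_state(): the state, without advancing time (a new reading comes with each control period).
- read_camera(name): name is "scene" or "side" or "wrist"; returns a dict with "color" (384x512x3 uint8, blue, green, red), "fx", "fy", "cx", "cy" (pixels), "origin" and "attitude" of the camera in the world. Camera axes: x right, y down, z forward; pixel columns grow to the right and rows downward; lengths in m; the calibration is good to about 2 mm. A picture is of the moment at which its call begins. There is no depth.
- finish_job(): hands the job in; it is judged then, once.
The state is a dict: "time": time; "q": joint angles; "joint_vel": joint speeds; "joint_torque": joint torques, N m; "tool_pos": TCP position; "tcp_rot": TCP orientation; "wrist_force": force on the tool from outside, world axes, zero at the start; "torque": the same for the moment, N m; "width": opening from 0.0 (shut) to 1.0 (fully open); "grip_force": force on a finger pad.
Only numpy, scipy, OpenCV 4.12 (cv2) and the standard library are available. Lean on these libraries where they do the work, as an engineer would, in place of code of your own. Each camera call takes 0.05 s, during which the arm holds its last target. There are 200 camera calls.

TASK

Take the circuit board out of the sloping cradle, stand it on edge in the free slot of the rack with its contact row still on top, setting it down without dropping it, and let go. Then take the reading lens by its handle and hold it level over the middle of that board's contact row, the lens at the height of the height gauge's pointer. The program finishes while still holding the lens there, steady and touching nothing else; leave the gauge's setting, the other boards and the small things on the bench as they are.

Things in the scene. Friction and masses are not known exactly. Their poses are not given: they have to be found in the camera images.
- board_centre (a point): centre of the circuit board to be moved: aluminium plate with green laminate, 100 wide x 10 thick x 100 mm high, at first lying back 25 degrees from upright in the cradle. x: along its width; y: thickness; z: from the foot (50 mm below this point) to the top edge (50 mm above). In the cradle its back is covered to 55 mm from the foot; the upper 45 mm are free on both faces
- contact_row (a point): middle of the top face of the board's contact row: a black strip with brass contacts, 40 x 6 x 4 mm, standing on the middle of the board's top edge, 54 mm above its centre along the board's z. Axes as the board
- board: the same board, 0.22 to 0.4 kg; origin at the middle of its foot edge, axes as above. Parts stand up to 12 mm proud of its +y face, all lower than 52 mm above the foot, save flat chips 2 mm proud
- cradle: fixed sloping cradle, base plate 116 x 100 mm, 77 mm high; origin at the middle of the base's underside; the board leans towards its -y side
- rack: fixed black rack, base 124 x 170 x 8 mm, three slots 52 mm apart along its y, running along its x, 13 mm wide between round-topped fins that reach 53 mm above the bench and stand 28 to 48 mm either side of a slot's middle; origin in the middle of the underside. Two slots hold boards, one (any of the three) is free
- free_slot (a point): middle of the floor of the free slot, 10 mm above the bench: the foot of the board comes to stand here. x runs along the slot (the board's width, either way round), y across it, z up
- board_a: another board just like the first, standing in the rack (foot 10 mm, top of contact row 114 mm above the bench); origin at the middle of its foot
- board_b: a second such board standing in the rack; origin at the middle of its foot
- board_a_centre (a point): centre of board_a
- board_b_centre (a point): centre of board_b
- lens_centre (a point): centre of the lens of the reading lens, lying flat on the bench: dark round frame 64 mm across and 14 mm thick, glass lens, handle along its own -x; z is the lens's axis (up as it lies)
- lens_handle (a point): middle of the reading lens's black handle, 94.5 mm from the lens centre along -x; the handle is 105 long (from 42 to 147 mm from the lens centre) x 18 wide x 14 mm thick. Axes as the lens
- lens: the whole reading lens, 0.09 to 0.15 kg, centre of mass about 46 mm from the lens's centre towards the handle; origin under the lens's centre, axes as above
- gauge: fixed height gauge at the far right corner of the rack: steel base 80 x 58 x 30 mm, upright graduated beam 18 mm wide to 277 mm height, sliding head with a pointer reaching 80 mm towards its own -x, slantwise to the rack; origin under the beam
- gauge_pointer (a point): tip of the height gauge's pointer, between 160 and 200 mm above the bench, set differently each time; the height at which the middle of the lens's thickness is to be held. z up. The head is held by friction only, do not push it
- spool: solder wire spool with green flanges, 60 mm across, 44 mm high; origin under its middle, leave alone
- jar: glass jar with steel lid and knob, 66 mm across, 116 mm high; origin under its middle, leave alone
- eyeglass: small black watchmaker-type eyeglass, 36 mm across, 36 mm high; origin under its middle, leave alone
- tweezers: steel tweezers lying flat, 118 mm long, 6 mm high; origin near the middle, leave alone
- dish: small steel dish, 76 mm across, 22 mm high; origin under its middle, leave alone
There are look-alikes about, which are no part of the job. Leave any orange or red look-alike of the board alone.

How it is judged:
By the outcome, as a careful person would: the job done as asked, in the order asked, and still so for the second after the job is handed in, while the arm keeps its last pose, push and grip.
It also fails if it takes over 64 s, if anything falls off the work surface, if the arm or the gripper's body presses on something with over 40 N, if the wrist force passes 120 N, or if a joint passes its speed limit or range.

## Working session

There is one attempt and no reset: what is moved stays moved. The work goes in short steps, Python scripts to look and compute and a tool call to move; the robot and the scene stay as the last step left them, time stands still between calls to the robot, and variables do not carry over. Pictures are saved under pics/ and viewed, at most 10 in all, crops included, and the job is handed in when it is done.

Besides the shell and the picture viewer there is one more tool, called after ">>>" as name(argument=value, ...) on one line, values as JSON. jog_arm: Moves the arm, as the interface text tells. Its arguments: {"type":"object","properties":{"deltas":{"type":"array"},"squeeze":{"type":"number"}},"required":["deltas"]}

```bash
mkdir -p pics; ls
python3 - <<'E'
from workcell import readout, read_camera, bot
import cv2,numpy as np,pickle
d={}
for n in ("scene","side","wrist"):
    c=read_camera(n); d[n]=c; cv2.imwrite(f"pics/{n}0.png",c["color"])
    print(n,c["fx"],c["cx"],c["cy"],np.round(c["origin"],3),np.round(c["attitude"],3).tolist())
pickle.dump(d,open("cam0.pkl","wb"))
a=np.hstack([d["scene"]["color"]]); 
cv2.imwrite("pics/scene0b.png",cv2.resize(a,(800,600),interpolation=cv2.INTER_CUBIC))
cv2.imwrite("pics/side0b.png",cv2.resize(d["side"]["color"],(800,600),interpolation=cv2.INTER_CUBIC))
print(readout.read_state()); print([x for x in dir(bot) if x[0]!='_'])
E
```

```text
pics
scene 460.13327419872826 258.6124053026052 182.59955800423742 [0.995 0.734 0.869] [-0.685, -2.574, 1.175]
side 366.3162500094239 258.44847679565544 183.0285064474173 [ 0.434 -0.733  0.92 ] [-2.377, 0.217, -0.074]
wrist 288.8677491959064 261.0097900848555 191.7092581330211 [ 0.285 -0.617  0.373] [2.336, -1.69, -0.264]
{'time': 0.15, 'q': array([-1.28989991e+00,  2.64619393e-01,  1.60509067e+00,  4.11642733e-05,
        1.27371118e+00, -3.69177641e-02]), 'joint_vel': array([-0.0001237 , -0.00163797, -0.00438534,  0.00128389, -0.00034963,
        0.00046631]), 'joint_torque': array([ 3.15594643e-04, -5.15905130e+01, -3.67960811e+01, -2.68995313e-05,
        8.11031467e-03,  1.54463015e-05]), 'tool_pos': array([ 0.21077686, -0.64066383,  0.24720512]), 'tcp_rot': array([-3.10021727e+00, -4.96816291e-01,  2.88009333e-04]), 'wrist_force': array([-0.17872392, -0.32060922,  0.28878796]), 'torque': array([0.00155298, 0.04042164, 0.015171  ]), 'grip_force': 0.0, 'width': 1.0016022107700309}
['MotionError', 'tip_extent']
```

View pics/scene0b.png

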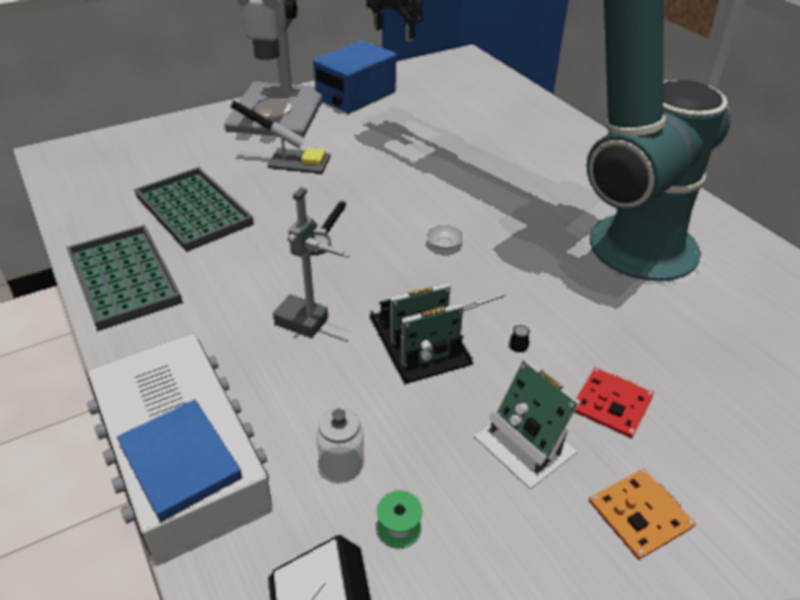

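View pics/side0b.png

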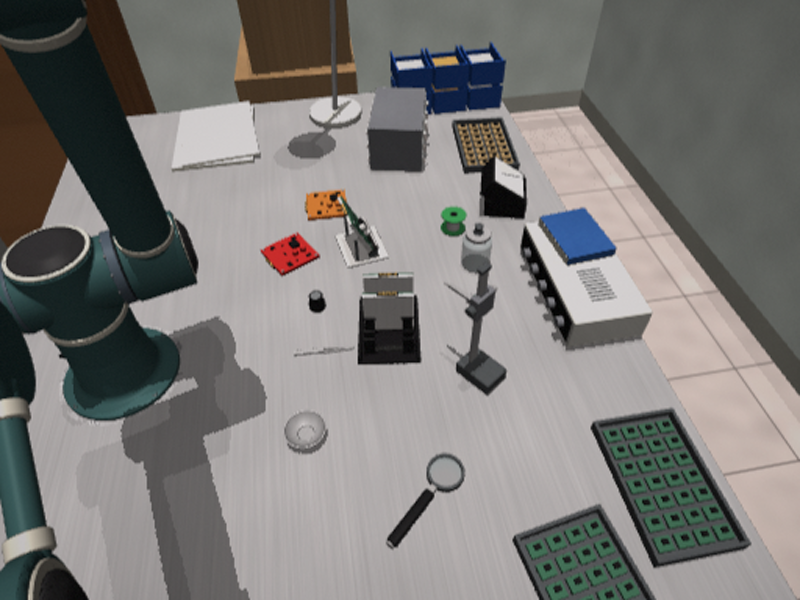

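The scene view (scaled 800x600) shows the green board in the cradle at (535,410), red and orange look-alikes at (615,400) and (640,512), and the rack boards at (420,305) and (432,335). The side view shows the lens at (445,472), the gauge pointer near (450,287), and the free slot nearest the side camera at about (390,340).

Candidates for the board:
- green in the cradle (535,410): chosen, it leans in the sloping white cradle
- red (615,400) and orange (640,512): look-alikes
- rack boards (420,305) and (432,335): already placed

Next come close crops of both views.

```bash
cat > h.py <<'E'
import numpy as np,cv2,pickle
from scipy.spatial.transform import Rotation as R
def ray(c,u,v):
    d=np.array([(u-c["cx"])/c["fx"],(v-c["cy"])/c["fy"],1.])
    return np.array(c["origin"]),R.from_rotvec(c["attitude"]).apply(d)
def plane(c,u,v,z):
    o,d=ray(c,u,v); return o+d*(z-o[2])/d[2]
def tri(c1,p1,c2,p2):
    A=[];b=[]
    rs=[ray(c1,*p1),ray(c2,*p2)]
    M=np.zeros((3,3));y=np.zeros(3)
    for o,d in rs:
        d=d/np.linalg.norm(d);P=np.eye(3)-np.outer(d,d);M+=P;y+=P@o
    x=np.linalg.solve(M,y)
    gap=[np.linalg.norm(np.cross(x-o,d/np.linalg.norm(d))) for o,d in rs]
    return x,max(gap)
def proj(c,p):
    q=R.from_rotvec(c["attitude"]).inv().apply(np.array(p)-c["origin"])
    return np.array([c["cx"]+c["fx"]*q[...,0]/q[...,2],c["cy"]+c["fy"]*q[...,1]/q[...,2]]).T
def crop(im,u0,v0,w,h,s,name):
    cv2.imwrite(name,cv2.resize(im[v0:v0+h,u0:u0+w],None,fx=s,fy=s,interpolation=cv2.INTER_CUBIC))
E
python3 - <<'E'
from h import *
d=pickle.load(open("cam0.pkl","rb"))
crop(d["scene"]["color"],170,110,210,200,3,"pics/c1.png") if 0 else crop(d["scene"]["color"],170,115,205,195,3,"pics/c1.png")
crop(d["side"]["color"],180,110,150,145,4,"pics/c2.png")
s=d["side"]
for n,p,z in [("lens",(285,302),.007),("handle end",(251,348),.007),("rackBL",(229,232),0),("rackBR",(269,232),0),("dish",(196,276),.01)]:
    print(n,plane(s,*p,z).round(3))
E
```

```text
lens [ 0.571 -0.319  0.007]
handle end [ 0.464 -0.418  0.007]
rackBL [ 0.454 -0.065  0.   ]
rackBR [ 0.575 -0.087  0.   ]
dish [ 0.346 -0.203  0.01 ]
```

View pics/c1.png

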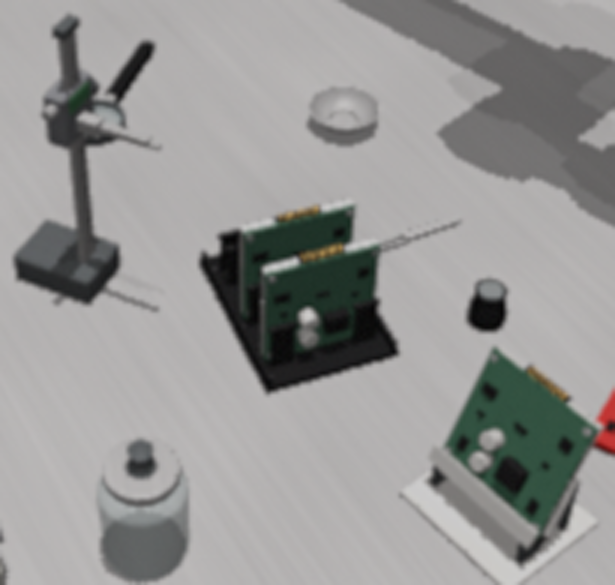

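View pics/c2.png

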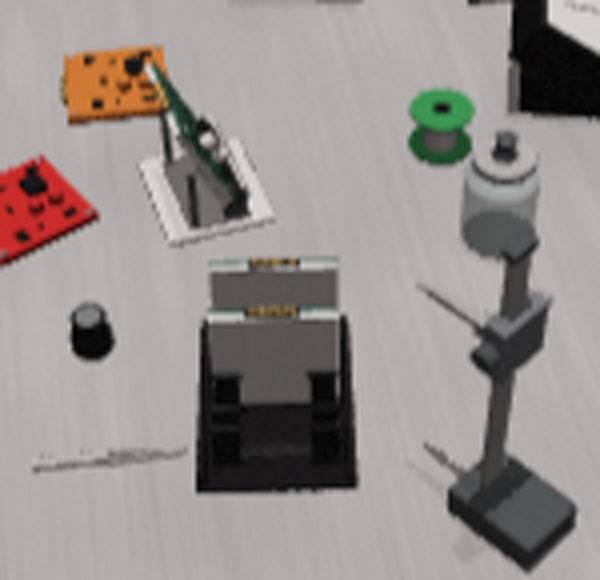

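Run:
```python
from h import *
d=pickle.load(open("cam0.pkl","rb")); S=d["scene"];D=d["side"]
s=lambda x,y:(170+x/3,115+y/3)
e=lambda x,y:(180+x/4,110+y/4)
np.set_printoptions(suppress=True,precision=4)
print("ptr",tri(S,s(158,147),D,e(418,286)))
print("low",tri(S,s(157,308),D,e(425,445)))
for n,a,b in [("A con",(322,253),(274,263)),("B con",(299,213),(272,311))]:
    print(n,plane(S,*s(*a),.114),plane(D,*e(*b),.114),tri(S,s(*a),D,e(*b)))
for p in [(265,268),(378,243),(242,230),(354,207)]: print("scene top",plane(S,*s(*p),.11))
for p in [(209,264),(338,264),(208,313),(338,313)]: print("side top",plane(D,*e(*p),.11))
for p in [(268,390),(397,351)]: print("rack base sc",plane(S,*s(*p),0))
for p in [(197,490),(356,487)]: print("rack base sd",plane(D,*e(*p),0))
for p in [(403,493),(597,520)]: print("cradle base",plane(S,*s(*p),.004))
for p in [(140,162),(173,244),(272,216),(235,140)]: print("cradle base sd",plane(D,*e(*p),.004))
zt=.008  # approx
for p in [(493,350),(597,432),(547,383)]: 
    for z in (.10,.11,.12): print("cr board",p,z,plane(S,*s(*p),z))
print("top corner tri",tri(S,s(493,350),D,e(165,65)),tri(S,s(597,432),D,e(150,65)))
```

```text
ptr (array([ 0.624 , -0.0534,  0.1799]), np.float64(0.0006599769270511373))
low (array([ 0.6342, -0.0559,  0.    ]), np.float64(0.0020925572256822286))
A con [0.5361 0.0577 0.114 ] [0.5368 0.0519 0.114 ] (array([0.5359, 0.0552, 0.1114]), np.float64(0.0013957209101713498))
B con [0.5268 0.0068 0.114 ] [0.5274 0.0025 0.114 ] (array([0.5267, 0.0048, 0.1121]), np.float64(0.0010075391951995078))
scene top [0.5827 0.0468 0.11  ]
scene top [0.4873 0.0663 0.11  ]
scene top [ 0.5764 -0.0018  0.11  ]
scene top [0.48  0.019 0.11 ]
side top [0.4877 0.0641 0.11  ]
side top [0.5858 0.0455 0.11  ]
side top [0.4803 0.0131 0.11  ]
side top [ 0.5762 -0.005   0.11  ]
rack base sc [0.595 0.076 0.   ]
rack base sc [0.4761 0.0922 0.    ]
rack base sd [ 0.4547 -0.0667  0.    ]
rack base sd [ 0.5749 -0.0863  0.    ]
cradle base [0.5591 0.2215 0.004 ]
cradle base [0.4448 0.3154 0.004 ]
cradle base sd [0.4483 0.3135 0.004 ]
cradle base sd [0.4665 0.199  0.004 ]
cradle base sd [0.5585 0.218  0.004 ]
cradle base sd [0.5404 0.328  0.004 ]
cr board (493, 350) 0.1 [0.4714 0.2013 0.1   ]
cr board (493, 350) 0.11 [0.4782 0.2082 0.11  ]
cr board (493, 350) 0.12 [0.485  0.2152 0.12  ]
cr board (597, 432) 0.1 [0.4552 0.3027 0.1   ]
cr board (597, 432) 0.11 [0.4622 0.3083 0.11  ]
cr board (597, 432) 0.12 [0.4693 0.3139 0.12  ]
cr board (547, 383) 0.1 [0.4567 0.248  0.1   ]
cr board (547, 383) 0.11 [0.4637 0.2543 0.11  ]
cr board (547, 383) 0.12 [0.4707 0.2607 0.12  ]
top corner tri (array([0.4923, 0.2425, 0.1579]), np.float64(0.01641479662803961)) (array([0.4674, 0.312 , 0.1167]), np.float64(0.00042187065385044603))
```

The crops put the gauge pointer at (0.624,-0.053,0.180), the free slot at about (0.5175,-0.046) with the rack yawed about -10.7°, and the cradle at about (0.503,0.265) with its board's +y face towards world +x. I'll move now, looking at the lens on the way.

```bash
cat >> h.py <<'E'
from workcell import readout, read_camera
np.set_printoptions(suppress=True,precision=4)
def Rt(az,tilt=0):
    """tool down, y axis at azimuth az(deg); tilt: tool z leans towards +y by tilt deg"""
    a=np.radians(az);t=np.radians(tilt)
    yh=np.array([np.cos(a),np.sin(a),0]);up=np.array([0,0,1.])
    z=np.sin(t)*yh-np.cos(t)*up; y=np.cos(t)*yh+np.sin(t)*up
    return R.from_matrix(np.array([np.cross(y,z),y,z]).T)
def cur():
    s=readout.read_state(); return s,np.array(s["tool_pos"]),R.from_rotvec(s["tcp_rot"])
def go(p,Rg,base=None):
    s,p0,R0=cur()
    if base: p0,R0=base
    print("t",s["time"],"delta",R0.inv().apply(np.array(p)-p0).round(4),"rot",np.degrees((R0.inv()*Rg).as_rotvec()).round(2),
      "mm rows",np.linalg.norm(np.array(p)-p0)/.05)
E
python3 - <<'E'
from h import *
go((.43,-.36,.36),Rt(-47))
E
```

```text
t 0.15 delta [ 0.296  -0.1983 -0.1124] rot [ -0.1   -0.03 -24.79] mm rows 7.471376119861414
```

>>> jog_arm(deltas=[0.04,-0.03,-0.03,0,0,-4,1,0.08,-0.055,-0.05,0,0,-8,1,0.12,-0.085,-0.07,0,0,-12,1,0.16,-0.11,-0.09,0,0,-16,1,0.2,-0.14,-0.1,0,0,-20,1,0.24,-0.165,-0.112,0,0,-24.8,1,0.28,-0.19,-0.112,0,0,-24.8,1,0.296,-0.198,-0.112,0,0,-24.8,1])

```text
time: 0.95
tool_pos: [0.432, -0.3578, 0.3613]
tcp_rot: [2.921, 1.155, 0.003]
wrist_force: [-0.4, -0.2, 0.8]
width: 1.001
grip_force: 0.0
```

Run:
```python
from h import *
c=read_camera("wrist"); pickle.dump(c,open("w1.pkl","wb")); s,p,r=cur()
print(p,np.linalg.norm(s["joint_vel"]),"cam in tool",r.inv().apply(c["origin"]-p),(r.inv()*R.from_rotvec(c["attitude"])).as_matrix())
g=c["color"].max(2)
m=(g<45).astype(np.uint8)
n,l,st,ce=cv2.connectedComponentsWithStats(m)
for i in range(1,n):
    if st[i,4]>150: print(st[i],ce[i], plane(c,*ce[i],.007))
cv2.imwrite("pics/w1.png",c["color"])
go((.48,-.10,.36),Rt(-10.));
```

```text
[ 0.4341 -0.3556  0.3609] 0.12659607762707661 cam in tool [ 0.0749  0.0007 -0.1257] [[-0.0021 -0.9526 -0.3043]
 [ 1.     -0.0021 -0.0002]
 [-0.0004 -0.3043  0.9526]]
[396   0 103 166 504] [437.8968  76.123 ] [ 0.7028 -0.4803  0.007 ]
[470   0  42  41 383] [491.9191  17.8982] [ 0.805  -0.4732  0.007 ]
[293  97  13  62 593] [298.7589 127.6155] [ 0.5007 -0.3787  0.007 ]
[  0 176   7  48 162] [  2.6235 198.7407] [ 0.0597 -0.0866  0.007 ]
[379 225  37  12 269] [397.1859 230.4349] [ 0.4942 -0.64    0.007 ]
[    0   244   512   140 36163] [259.9098 338.3465] [ 0.1446 -0.6248  0.007 ]
[438 245  74  18 690] [475.0087 253.3348] [ 0.564  -0.7831  0.007 ]
t 1.0 delta [ 0.2085 -0.1548  0.0017] rot [  0.11  -0.23 -36.76] mm rows 5.1931192674100295
```

View pics/w1.png

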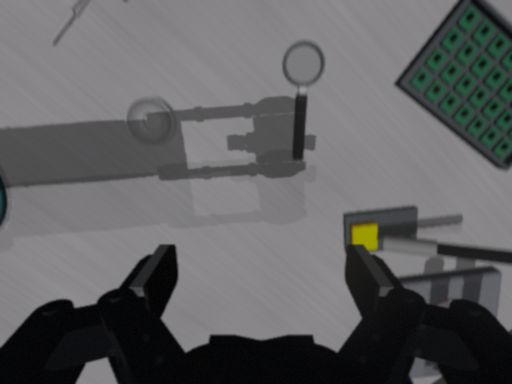

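The wrist view shows the lens ring at (303,63) and the handle from (303,97) to (298,158). Carrying on to the cradle.

Run:
```python
from h import *
go((.43,-.05,.34),Rt(-20));
```

```text
t 1.0 delta [ 0.2062 -0.2255  0.0217] rot [  0.09  -0.24 -26.76] mm rows 6.126314581852485
```

>>> jog_arm(deltas=[0.03,-0.032,0.003,0,0,-4,1,0.06,-0.064,0.006,0,0,-8,1,0.09,-0.096,0.01,0,0,-12,1,0.12,-0.13,0.013,0,0,-16,1,0.15,-0.163,0.016,0,0,-20,1,0.18,-0.195,0.02,0,0,-24,1,0.206,-0.225,0.022,0,0,-26.8,1])

```text
time: 1.7
tool_pos: [0.4267, -0.0539, 0.3377]
tcp_rot: [-2.574, -1.8, 0.0]
wrist_force: [0.5, 1.0, -0.1]
width: 1.001
grip_force: 0.0
```

Run:
```python
from h import *
c=read_camera("wrist"); pickle.dump(c,open("w2.pkl","wb"))
print(cur()[1],np.linalg.norm(cur()[0]["joint_vel"]))
go((.408,.2495,.27),Rt(9.6,25));
```

```text
[ 0.4261 -0.0489  0.3375] 0.12769088832369344
t 1.75 delta [ 0.2743 -0.1179  0.0692] rot [-24.54   6.1  -28.98] mm rows 6.129882901885316
```

>>> jog_arm(deltas=[0.04,-0.018,0.01,-4,1,-5,1,0.08,-0.035,0.02,-8,2,-9,1,0.12,-0.052,0.03,-12,3,-14,1,0.16,-0.07,0.04,-16,4,-18,1,0.2,-0.088,0.05,-19,5,-23,1,0.24,-0.105,0.06,-22,5.5,-27,1,0.274,-0.118,0.069,-24.5,6.1,-29,1,0.274,-0.118,0.069,-24.5,6.1,-29,1])

```text
time: 2.55
tool_pos: [0.4087, 0.2451, 0.2667]
tcp_rot: [1.818, 2.155, 0.468]
wrist_force: [-0.6, -0.8, 0.2]
width: 1.002
grip_force: 0.0
```

Run:
```python
from h import *
c=read_camera("wrist"); pickle.dump(c,open("w3.pkl","wb"))
print(cur()[1],np.linalg.norm(cur()[0]["joint_vel"]))
w=pickle.load(open("w2.pkl","rb"))
cv2.imwrite("pics/w23.png",np.vstack([cv2.resize(c["color"][:, :],None,fx=1.2,fy=.8)[:307],cv2.resize(w["color"][:290],None,fx=1.2,fy=1)]))
```

```text
[0.4095 0.2435 0.2676] 0.07339629486761248
```

Run:
```python
from h import *
c=pickle.load(open("w3.pkl","rb"));w=pickle.load(open("w2.pkl","rb"))
cv2.imwrite("pics/w23.png",np.hstack([cv2.resize(c["color"],None,fx=.78,fy=.78*1.5),cv2.resize(w["color"],None,fx=.78,fy=.78*1.5)]))
```

```text
(no output)
```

View pics/w23.png

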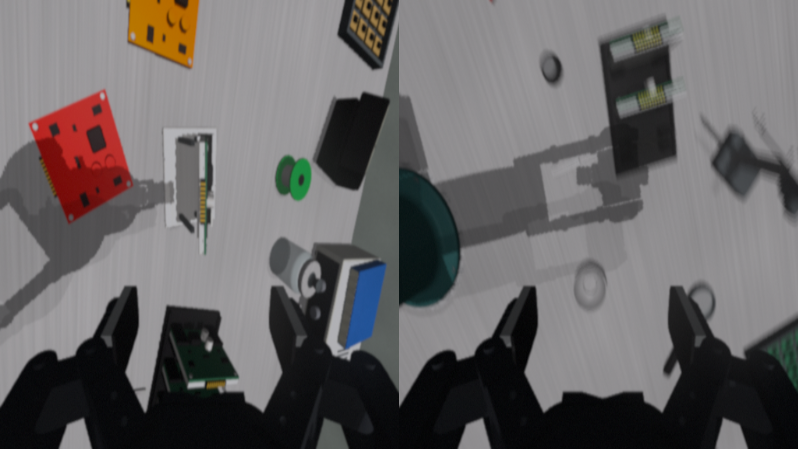

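Left (w3): the cradle board is seen edge-on from above, with its brass row near pixel (261,171). Right (w2): the rack has two boards, and the free slot is nearest the bottom of the picture. Measuring the brass rows by mask.

Run:
```python
from h import *
d=pickle.load(open("cam0.pkl","rb"));d["w3"]=pickle.load(open("w3.pkl","rb"));d["w2"]=pickle.load(open("w2.pkl","rb"))
for k in ("scene","side","w2","w3"):
    im=d[k]["color"]; h=cv2.cvtColor(im,cv2.COLOR_BGR2HSV)
    m=cv2.inRange(h,(15,70,60),(33,255,255)); m=cv2.morphologyEx(m,cv2.MORPH_CLOSE,np.ones((3,3)))
    n,l,st,ce=cv2.connectedComponentsWithStats(m)
    for i in range(1,n):
        if 15<st[i,4]<600:
            ys,xs=np.where(l==i); r=cv2.minAreaRect(np.c_[xs,ys].astype(np.float32))
            print(k,st[i],ce[i],[np.round(v,1) for v in r[1:]] )
```

```text
scene [425   0  34  23 558] [442.0251   8.2939] [array([22., 33.]), np.float64(90.0)]
scene [192  94  16  12 149] [199.8054  99.8859] [array([14.9, 11. ]), np.float64(6.3)]
scene [263 184  13   5  30] [268.9333 186.1333] [array([ 2.2, 12.6]), np.float64(76.0)]
scene [270 196  14   7  53] [276.5094 198.7547] [array([ 3.6, 13.8]), np.float64(76.0)]
scene [346 238  13  11  38] [352.1579 242.7105] [array([15. ,  2.5]), np.float64(37.9)]
side [215   0  14  61 576] [220.2413  33.2812] [array([60.1, 12.3]), np.float64(86.4)]
side [277  36  16   6  81] [284.5926  38.5926] [array([ 5., 15.]), np.float64(90.0)]
side [218 128   4  10  20] [219.9 132.5] [array([9., 3.]), np.float64(90.0)]
side [242 186  12   3  33] [247.9091 187.0909] [array([ 2., 11.]), np.float64(90.0)]
w2 [300  22  36  20 361] [316.8753  31.9723] [array([13.2, 34.1]), np.float64(77.2)]
w2 [308  73  33  20 270] [325.9963  84.1593] [array([14.9, 30.7]), np.float64(71.6)]
w3 [455   0  42  31 533] [477.0582  12.454 ] [array([47.6, 15.8]), np.float64(38.9)]
w3 [482   0  19  13 134] [493.0075   4.6791] [array([20.1, 10. ]), np.float64(40.6)]
w3 [ 51 136  20  31 113] [ 60.4336 150.7522] [array([35.5,  3.6]), np.float64(59.4)]
w3 [256 155   8  36 227] [259.5419 172.3172] [array([ 6.6, 35.2]), np.float64(2.9)]
w3 [265 326  24   6 126] [276.0873 328.3651] [array([ 5., 23.]), np.float64(90.0)]
```

Run:
```python
from h import *
d=pickle.load(open("cam0.pkl","rb"));w3=pickle.load(open("w3.pkl","rb"));w2=pickle.load(open("w2.pkl","rb"));S=d["scene"];D=d["side"]
c,g=tri(w3,(259.5,172.3),S,(352.2,242.7)); print("cradle contact",c,g)
for z in (c[2],.114,.118): print(plane(w3,259.5,172.3,z),plane(S,352.2,242.7,z))
print("A",tri(w2,(316.9,32),S,(276.5,198.75)),plane(w2,316.9,32,.113),plane(S,276.5,198.75,.113),plane(D,248.5,175.5,.113))
print("B",tri(w2,(326,84.2),S,(268.9,186.1)),plane(w2,326,84.2,.113),plane(S,268.9,186.1,.113),plane(D,247.9,187.1,.113))
# direction of rows
for k,im,box,z in (("cr",w3,(250,150,20,46),c[2]),("A",w2,(295,18,46,28),.113),("B",w2,(303,69,43,28),.113)):
    x,y,w,h=box; hs=cv2.cvtColor(im["color"],cv2.COLOR_BGR2HSV)[y:y+h,x:x+w]
    ys,xs=np.where(cv2.inRange(hs,(15,70,60),(33,255,255)))
    P=np.array([plane(im,u+x,v+y,z)[:2] for u,v in zip(xs,ys)]);e=np.linalg.eigh(np.cov(P.T))[1][:,1]
    print(k,P.mean(0),"dir",np.degrees(np.arctan2(e[1],e[0])))
# light top edge (aluminium) of cradle board in w3: bright low-sat pixels
im=w3["color"]; print(im[165:180:5,248:276].max(2))
print(im[212,248:276].tolist())
```

```text
cradle contact [0.4725 0.2624 0.1222] 0.00042528457356874556
[0.4723 0.2628 0.1222] [0.4726 0.262  0.1222]
[0.4764 0.2612 0.114 ] [0.4669 0.2568 0.114 ]
[0.4744 0.262  0.118 ] [0.4697 0.2593 0.118 ]
A (array([0.5365, 0.0613, 0.1181]), np.float64(0.0037869650749420393)) [0.5346 0.0643 0.113 ] [0.5361 0.054  0.113 ] [0.5371 0.0539 0.113 ]
B (array([0.5293, 0.0092, 0.1161]), np.float64(0.0011630253191805212)) [0.5291 0.0099 0.113 ] [0.5281 0.0052 0.113 ] [0.5276 0.0061 0.113 ]
cr [0.4724 0.2626] dir 98.59197859235272
A [0.5355 0.0641] dir 169.45887026278467
B [0.5289 0.0103] dir 173.17603571524813
[[109 108 107 106 105 102  97 101 117 136 147 150 150 148 135 108  90  73
   76  90 100 114 125 128 133 149 167 167]
 [109 108 108 107 106 102 101 112 118 119 121 122 122 120 111 103 112 133
  154 165 166 165 163 163 161 164 168 165]
 [109 109 107 108 105 102  97 100 110 117 118 117 116 113 102 100 118 142
  158 164 166 167 171 171 174 176 176 166]]
[[157, 155, 156], [156, 154, 156], [154, 152, 153], [153, 152, 153], [154, 151, 153], [153, 150, 152], [148, 146, 147], [158, 158, 158], [175, 174, 174], [180, 179, 179], [181, 179, 179], [182, 179, 179], [174, 173, 171], [142, 147, 137], [98, 112, 85], [93, 108, 79], [122, 127, 116], [145, 143, 143], [152, 150, 152], [155, 152, 154], [154, 152, 154], [152, 150, 151], [152, 149, 152], [153, 151, 152], [153, 151, 152], [152, 150, 152], [154, 152, 153], [154, 152, 154]]
```

```bash
cat >> h.py <<'E'
def zb(az,t=25):
    return -Rt(az,t).as_matrix()[:,2]
E
python3 - <<'E'
from h import *
C=np.array([.4724,.2626,.121]); go(C+.05*zb(9),Rt(9,25))
E
```

```text
t 2.6 delta [ 0.0094 -0.0025  0.1104] rot [-0.19  0.18  0.61] mm rows 2.216027281637143
```

>>> jog_arm(deltas=[0.003,-0.001,0.03,0,0,0.6,0,0.006,-0.002,0.06,0,0,0.6,0,0.009,-0.002,0.09,0,0,0.6,0,0.0095,-0.0025,0.11,-0.2,0.2,0.6,0,0.0095,-0.0025,0.11,-0.2,0.2,0.6,0,0.0095,-0.0025,0.11,-0.2,0.2,0.6,0])

```text
time: 3.2
tool_pos: [0.454, 0.2568, 0.1687]
tcp_rot: [1.838, 2.136, 0.477]
wrist_force: [0.4, -0.6, 1.2]
width: 0.502
grip_force: 0.0
```

Run:
```python
from h import *
S=pickle.load(open("cam0.pkl","rb"))["scene"]
c=read_camera("wrist"); pickle.dump(c,open("w4.pkl","wb")); s,p,r=cur()
print(p,r.as_matrix()[:,2],np.linalg.norm(s["joint_vel"]),s["width"])
h=cv2.cvtColor(c["color"],cv2.COLOR_BGR2HSV); m=cv2.inRange(h,(15,70,60),(33,255,255)); m=cv2.morphologyEx(m,cv2.MORPH_CLOSE,np.ones((3,3)))
n,l,st,ce=cv2.connectedComponentsWithStats(m)
for i in range(1,n):
    if st[i,4]>100: print(st[i],ce[i],tri(c,ce[i],S,(352.2,242.7)), "in tool",r.inv().apply(tri(c,ce[i],S,(352.2,242.7))[0]-p))
crop(c["color"],156,90,200,180,4,"pics/w4.png"); cv2.imwrite("pics/w4.png",cv2.resize(c["color"][100:384],(800,444)))
```

```text
[0.4544 0.2574 0.1698] [ 0.4212  0.066  -0.9046] 0.022650794566966614 0.5000053054598668
[ 112    0  129   46 3331] [188.2134  16.178 ] (array([0.4534, 0.3201, 0.1556]), np.float64(0.056163976180289246)) in tool [0.062  0.0015 0.0165]
[495   0  17  15 136] [505.5956   4.6324] (array([0.5294, 0.3518, 0.2175]), np.float64(0.029872333767539484)) in tool [ 0.0821  0.1002 -0.0054]
[252 193  11  51 487] [256.9528 217.0986] (array([0.4728, 0.263 , 0.1224]), np.float64(0.0007860491906587165)) in tool [ 0.0026 -0.003   0.051 ]
```

View pics/w4.png

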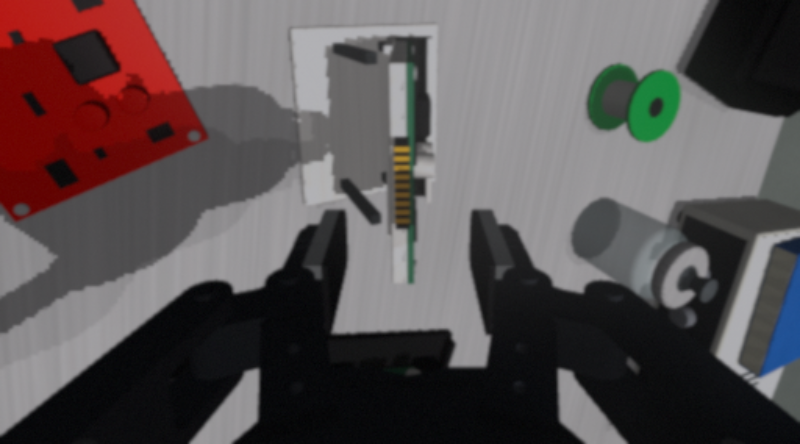

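The brass row is 3 mm to the -y side of the jaw centre and parallel to the jaws. Correcting and advancing 75 mm.

>>> jog_arm(deltas=[0.0015,-0.0025,0.012,0,0,0,0,0.002,-0.003,0.027,0,0,0,0,0.002,-0.003,0.042,0,0,0,0,0.002,-0.003,0.057,0,0,0,0,0.002,-0.003,0.07,0,0,0,0,0.002,-0.003,0.075,0,0,0,0,0.002,-0.003,0.075,0,0,0,0])

```text
time: 3.95
tool_pos: [0.4818, 0.2646, 0.0987]
tcp_rot: [1.836, 2.139, 0.478]
wrist_force: [-0.3, 0.1, -0.5]
width: 0.5
grip_force: 0.0
```

>>> jog_arm(deltas=[0,0,0,0,0,0,-0.3,0,0,0,0,0,0,-0.6,0,0,0,0,0,0,-0.8,0,0,0,0,0,0,-1,0,0,0,0,0,0,-1,0,0,0,0,0,0,-1], squeeze=50)

```text
time: 4.55
tool_pos: [0.482, 0.265, 0.1001]
tcp_rot: [1.835, 2.138, 0.481]
wrist_force: [-5.4, 0.2, 6.1]
width: 0.11
grip_force: 49.4
```

>>> jog_arm(deltas=[0,0,-0.005,0,0,0,-1,0,0,-0.015,0,0,0,-1,0,0,-0.03,0,0,0,-1,0,0,-0.05,0,0,0,-1,0,0,-0.07,0,0,0,-1,0,0,-0.09,0,0,0,-1,0,0,-0.11,0,0,0,-1,0,0,-0.12,0,0,0,-1], squeeze=70)

```text
time: 5.35
tool_pos: [0.4307, 0.2566, 0.2089]
tcp_rot: [1.836, 2.138, 0.48]
wrist_force: [0.3, 0.1, -2.5]
width: 0.108
grip_force: 69.2
```

Run:
```python
from h import *
s,p,r=cur(); print(s["wrist_force"],s["grip_force"],s["width"],p,r.as_matrix())
go((.44,.20,.30),Rt(9,0)); go((.495,.06,.32),Rt(45,0)); go((.5175,-.046,.30),Rt(79.3,0))
```

```text
[ 0.3184  0.0722 -2.461 ] 69.24091458320618 0.1078670398493521 [0.4307 0.2566 0.2089] [[-0.152   0.8946  0.4202]
 [ 0.9884  0.1365  0.0669]
 [ 0.0025  0.4255 -0.905 ]]
t 5.35 delta [-0.0571  0.0394 -0.0823] rot [25.18 -0.09 -0.28] mm rows 2.153119446619004
t 5.35 delta [-0.2038  0.078  -0.0867] rot [ 24.37   7.83 -35.69] mm rows 4.69582780655025
t 5.35 delta [-0.312   0.0751 -0.0662] rot [ 21.98  15.37 -69.39] mm rows 6.554175517029828
```

Run:
```python
from h import *
go((.44,.15,.31),Rt(-38,0)); go((.44,.15,.31),Rt(9,0))
```

```text
t 5.35 delta [-0.1065  0.0368 -0.0947] rot [ 23.7  -10.4   45.94] mm rows 2.944095946142365
t 5.35 delta [-0.1065  0.0368 -0.0947] rot [25.18 -0.09 -0.28] mm rows 2.944095946142365
```

>>> jog_arm(deltas=[-0.01,0.003,-0.01,2.5,-1,5,-1,-0.025,0.009,-0.022,6,-2.5,11,-1,-0.04,0.014,-0.036,9.5,-4,18,-1,-0.055,0.019,-0.05,12.5,-5.5,25,-1,-0.07,0.024,-0.063,16,-7,31,-1,-0.085,0.029,-0.077,19,-8.3,37,-1,-0.1,0.034,-0.09,22,-9.5,42,-1,-0.1065,0.037,-0.095,23.7,-10.4,46,-1])

```text
time: 6.15
tool_pos: [0.4417, 0.1492, 0.3104]
tcp_rot: [-2.827, -1.37, 0.001]
wrist_force: [0.4, 1.0, -3.8]
width: 0.106
grip_force: 69.1
```

Run:
```python
from h import *
s,p,r=cur(); print(p,r.as_matrix()[:,2])
go((.5175,-.046,.29),Rt(-100.7,0))
```

```text
[0.4417 0.1492 0.3104] [-0.0006 -0.     -1.    ]
t 6.15 delta [-0.1062  0.1805  0.0203] rot [-0.01  0.03 62.4 ] mm rows 4.207760059887713
```

>>> jog_arm(deltas=[-0.01,0.02,0.002,0,0,7,-1,-0.025,0.045,0.005,0,0,15,-1,-0.04,0.07,0.008,0,0,23,-1,-0.055,0.095,0.011,0,0,31,-1,-0.07,0.12,0.014,0,0,39,-1,-0.085,0.145,0.017,0,0,47,-1,-0.1,0.17,0.02,0,0,55,-1,-0.106,0.18,0.02,0,0,62.4,-1])

```text
time: 6.95
tool_pos: [0.5172, -0.0465, 0.2878]
tcp_rot: [3.126, -0.298, -0.003]
wrist_force: [-0.2, 0.3, -2.8]
width: 0.106
grip_force: 69.2
```

>>> jog_arm(deltas=[0,0,0,0,0,0,-1,0,0,0,0,0,0,-1,0,0,0,0,0,0,-1])

```text
time: 7.25
tool_pos: [0.5169, -0.0434, 0.2891]
tcp_rot: [-3.129, 0.282, 0.001]
wrist_force: [0.2, 0.2, -3.6]
width: 0.107
grip_force: 69.1
```

Run:
```python
from h import *
s,p,r=cur(); print(p,r.as_matrix()[:,1:].T,s["width"],np.linalg.norm(s["joint_vel"]))
d={k:read_camera(k) for k in("wrist","side","scene")}; pickle.dump(d,open("cam5.pkl","wb"))
cv2.imwrite("pics/w5.png",np.hstack([cv2.resize(d["side"]["color"][90:250,170:340],(400,376),interpolation=cv2.INTER_CUBIC),cv2.resize(d["wrist"]["color"],(400,376))]))
```

```text
[ 0.5169 -0.0434  0.2891] [[-0.1786 -0.9839 -0.0001]
 [-0.0007  0.0003 -1.    ]] 0.10715337543589827 0.013440903659244522
```

View pics/w5.png

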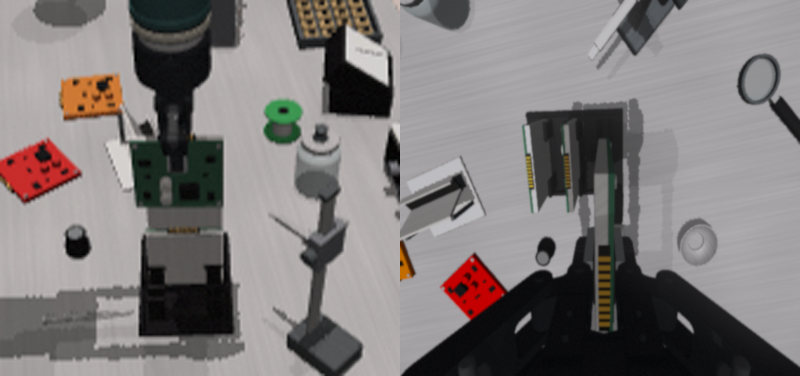

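The side view shows the board held upright over the rack, parts side towards the camera. The wrist view shows the two rack boards' brass rows near (530,170) and (568,170) in the composite, with the held board's row at (604,295).

Run:
```python
from h import *
d=pickle.load(open("cam5.pkl","rb")); s,p,r=cur()
W,S,D=d["wrist"],d["scene"],d["side"]
def br(c,lo=15,hi=2000):
    h=cv2.cvtColor(c["color"],cv2.COLOR_BGR2HSV); m=cv2.inRange(h,(15,70,60),(33,255,255)); m=cv2.morphologyEx(m,cv2.MORPH_CLOSE,np.ones((3,3)))
    n,l,st,ce=cv2.connectedComponentsWithStats(m); return [(st[i],ce[i],np.argwhere(l==i)[:,::-1]) for i in range(1,n) if lo<st[i,4]<hi]
for a,b,q in br(W,50):
    P=np.array([plane(W,*x,.113)[:2] for x in q]);e=np.linalg.eigh(np.cov(P.T))[1][:,1]
    print("W",a,b,plane(W,*b,.113),np.degrees(np.arctan2(e[1],e[0])))
for a,b,q in br(S): print("S",a,b,plane(S,*b,.113))
for a,b,q in br(D): print("D",a,b,plane(D,*b,.113))
# rack dark mask in wrist
m=(W["color"].max(2)<60).astype(np.uint8); m[230:]=0
n,l,st,ce=cv2.connectedComponentsWithStats(m)
for i in range(1,n):
    if st[i,4]>300:
        print("dark",st[i])
        ap=cv2.approxPolyDP(cv2.convexHull(np.argwhere(l==i)[:,::-1].astype(np.int32)),4,True)[:,0]
        for x in ap: print(x,plane(W,*x,.008))
# held board in side view: green mask corners
h=cv2.cvtColor(D["color"],cv2.COLOR_BGR2HSV); m=cv2.inRange(h,(40,60,20),(85,255,140)); m=cv2.morphologyEx(m,cv2.MORPH_CLOSE,np.ones((5,5)))
n,l,st,ce=cv2.connectedComponentsWithStats(m)
for i in range(1,n):
    if st[i,4]>300 and st[i,0]<290 and st[i,1]<240:
        hull=cv2.convexHull(np.argwhere(l==i)[:,::-1].astype(np.int32)); print("green",st[i],cv2.approxPolyDP(hull,3,True)[:,0].tolist())
# predicted projection of foot corners
yh=-np.array([.1786,.9839,0]);xb=np.array([.9839,-.1786,0]) 
for L in (-.079,.021):
    for w in (-.05,.05): print("pred",L,w,proj(D,p+w*xb+np.array([0,0,L])-.0*yh+yh*.005))
```

```text
W [161 159  10  33 203] [165.4975 175.1084] [0.5361 0.0579 0.113 ] 171.77044075806472
W [209 159   9  33 210] [213.4762 174.3762] [0.5277 0.0069 0.113 ] 171.27230031930415
W [  0 251  16  35 263] [  4.6882 271.4943] [0.4554 0.2811 0.113 ] 160.92109606762608
W [253 261  17  41 458] [261.1332 281.1397] [ 0.3871 -0.0197  0.113 ] 169.86351069641032
W [254 305  15  29 307] [260.8143 318.9088] [ 0.3321 -0.0093  0.113 ] 169.73054231895946
S [401   0  58  23 702] [436.7806   7.3647] [-0.7886 -0.6843  0.113 ]
S [192  94  16  12 148] [199.8514  99.8581] [ 0.5042 -0.4575  0.113 ]
S [263 184  13   5  24] [269.625 186.   ] [0.5263 0.0058 0.113 ]
S [270 196  14   6  52] [276.8269 198.7115] [0.5353 0.0543 0.113 ]
S [ 379  302   63   53 1566] [411.4361 326.9483] [0.5027 0.4744 0.113 ]
D [198   0  13   3  26] [205.3846   0.6538] [0.5175 1.4842 0.113 ]
D [166   7  45  19 424] [188.9245  15.5708] [0.4146 1.2949 0.113 ]
D [ 150   29   62   37 1797] [179.5559  48.3584] [0.3537 0.9319 0.113 ]
D [277  36  16   6  81] [284.5926  38.5926] [0.8545 0.9329 0.113 ]
D [216  49   6  11  42] [217.9524  55.619 ] [0.
[... 484 characters left out ...]
008 ]
[487  99] [ 0.5406 -0.3551  0.008 ]
[511 123] [ 0.5026 -0.3892  0.008 ]
dark [ 162  111  123  119 7100]
[283 227] [ 0.4045 -0.057   0.008 ]
[268 229] [ 0.4053 -0.0337  0.008 ]
[190 199] [0.4742 0.0722 0.008 ]
[162 116] [0.5972 0.0796 0.008 ]
[283 111] [ 0.5742 -0.0838  0.008 ]
dark [  9 178  75  36 625]
[ 83 188] [0.519  0.2228 0.008 ]
[ 79 194] [0.5112 0.232  0.008 ]
[ 16 213] [0.4995 0.3369 0.008 ]
[  9 209] [0.5075 0.3445 0.008 ]
[ 75 178] [0.5355 0.2288 0.008 ]
green [226 149  38  29 776] [[263, 174], [228, 175], [226, 150], [263, 150]]
pred -0.079 -0.05 [227.306  177.8576]
pred -0.079 0.05 [264.3376 177.6594]
pred 0.021 -0.05 [224.4706 150.0385]
pred 0.021 0.05 [264.443  149.8017]
```

Run:
```python
from h import *
d=pickle.load(open("cam5.pkl","rb")); 
def lines(c,box,z,minlen,rng=(155,185)):
    x,y,w,h=box; g=cv2.cvtColor(c["color"],cv2.COLOR_BGR2GRAY)[y:y+h,x:x+w]
    L=cv2.createLineSegmentDetector(0).detect(g)[0][:,0]
    for a in L:
        P,Q=plane(c,a[0]+x,a[1]+y,z),plane(c,a[2]+x,a[3]+y,z); v=Q-P; an=np.degrees(np.arctan2(v[1],v[0]))%180
        if np.hypot(*(a[:2]-a[2:]))>minlen and rng[0]<an<rng[1]: print((a+[x,y,x,y]).round(1),P[:2],Q[:2],round(an,2))
print("wrist");lines(d["wrist"],(145,100,150,120),.11,25)
print("side");lines(d["side"],(220,165,60,80),.11,20)
print("side0");lines(pickle.load(open("cam0.pkl","rb"))["side"],(220,165,60,80),.11,20)
print("scene0");lines(pickle.load(open("cam0.pkl","rb"))["scene"],(240,175,70,75),.11,20)
```

```text
wrist
[176.7 216.7 165.6 128.1] [0.4861 0.06  ] [0.5839 0.0451] 171.33
[285.4 110.6 284.8 218.1] [ 0.579  -0.0796] [ 0.4624 -0.0608] 170.84
[159.  128.  162.4 154.3] [0.5852 0.0517] [0.5581 0.0559] 171.29
[166.9 215.6 155.2 128. ] [0.4894 0.0705] [0.5859 0.0556] 171.17
[252.3 142.9 246.7 196.7] [ 0.5529 -0.0404] [ 0.4955 -0.023 ] 163.17
[208.1 129.4 211.4 154.3] [0.5748 0.002 ] [0.5489 0.0047] 174.21
[221.9 211.8 215.6 127. ] [0.4828 0.0081] [ 0.5758 -0.0061] 171.3
[265.8 218.1 265.9 179.4] [ 0.4663 -0.0395] [ 0.5113 -0.0476] 169.8
[208.6 159.3 210.7 191.9] [0.5441 0.0088] [0.5081 0.015 ] 170.23
[265.8 173.2 263.7 143.2] [ 0.5182 -0.0486] [ 0.5505 -0.0521] 173.83
[228.9 196.9 228.7 144.4] [ 0.4988 -0.0035] [ 0.5558 -0.0156] 167.96
[193.6 177.  190.3 143.2] [0.5281 0.0295] [0.5643 0.0238] 171.02
side
[268.1 231.8 229.4 232.6] [ 0.5557 -0.1634] [ 0.4525 -0.1467] 170.8
[260.6 177.  226.9 177.4] [0.5733 0.0434] [0.4705 0.061 ] 170.3
[268.1 241.8 220.6 241.4] [ 0.5495 -0.1948] [ 0.4262 -0.1706] 168.88
[233.  211.5 256.7 209.9] [ 0.4716 -0.0763] [ 0.5388 -0.0827] 174.6
[220.6 236.8 245.6 235.7] [ 0.4277 -0.156 ] [ 0.4941 -0.1649] 172.34
side0
[268.1 231.8 229.3 232.9] [ 0.5556 -0.1634] [ 0.4523 -0.1477] 171.33
[241.8 173.7 262.4 177.2] [0.5182 0.0686] [0.5786 0.0416] 155.97
scene0
[301.5 233.2 259.  245.5] [0.5454 0.1757] [0.647  0.1602] 171.32
[284.5 194.7 254.5 203.4] [0.5095 0.0486] [0.5892 0.0394] 173.45
[257.4 207.  303.6 193.5] [0.5892 0.0537] [0.4658 0.0677] 173.5
[250.9 191.8 287.  182.3] [ 0.5762 -0.0011] [0.4786 0.0121] 172.32
```

Rack yaw is about -8.8°, so tool y azimuth is -98.8°. Going down to just above the fins to re-measure.

Run:
```python
from h import *
go((.519,-.0455,.150),Rt(-98.8))
```

```text
t 7.4 delta [0.0022 0.0018 0.1395] rot [ 0.01 -0.01 -1.52] mm rows 2.791259097205597
```

>>> jog_arm(deltas=[0,0,0.01,0,0,-0.5,-1,0,0,0.03,0,0,-1,-1,0,0,0.055,0,0,-1.5,-1,0,0,0.08,0,0,-1.5,-1,0,0,0.105,0,0,-1.5,-1,0,0,0.125,0,0,-1.5,-1,0,0,0.138,0,0,-1.5,-1,0,0,0.139,0,0,-1.5,-1])

```text
time: 8.2
tool_pos: [0.5154, -0.0437, 0.1479]
tcp_rot: [-3.132, 0.244, 0.007]
wrist_force: [-0.1, 0.1, -3.4]
width: 0.107
grip_force: 69.0
```

>>> jog_arm(deltas=[0,0,0,0,0,0,-1,0,0,0,0,0,0,-1,0,0,0,0,0,0,-1,0,0,0,0,0,0,-1])

```text
time: 8.6
tool_pos: [0.5181, -0.0443, 0.1516]
tcp_rot: [3.132, -0.245, 0.003]
wrist_force: [-0.7, -1.2, -3.8]
width: 0.111
grip_force: 69.1
```

```bash
cat >> h.py <<'E'
def br(c,lo=15,hi=2000):
    h=cv2.cvtColor(c["color"],cv2.COLOR_BGR2HSV); m=cv2.inRange(h,(15,70,60),(33,255,255)); m=cv2.morphologyEx(m,cv2.MORPH_CLOSE,np.ones((3,3)))
    n,l,st,ce=cv2.connectedComponentsWithStats(m); return [(st[i],ce[i],np.argwhere(l==i)[:,::-1]) for i in range(1,n) if lo<st[i,4]<hi]
def lines(c,box,z,minlen,rng=(155,185)):
    x,y,w,h=box; g=cv2.cvtColor(c["color"],cv2.COLOR_BGR2GRAY)[y:y+h,x:x+w]
    L=cv2.createLineSegmentDetector(0).detect(g)[0][:,0]
    for a in L:
        P,Q=plane(c,a[0]+x,a[1]+y,z),plane(c,a[2]+x,a[3]+y,z); v=Q-P; an=np.degrees(np.arctan2(v[1],v[0]))%180
        if np.hypot(*(a[:2]-a[2:]))>minlen and rng[0]<an<rng[1]: print((a+[x,y,x,y]).round(1),P[:2],Q[:2],round(an,2))
E
python3 - <<'E'
from h import *
s,p,r=cur(); print(p,r.as_matrix()[:,1:].T,np.linalg.norm(s["joint_vel"]),s["wrist_force"])
d={k:read_camera(k) for k in("wrist","side")}; pickle.dump(d,open("cam6.pkl","wb")); W=d["wrist"]
for a,b,q in br(W,50): print(a,b,plane(W,*b,.113),r.inv().apply(plane(W,*b,.113)-p))
lines(W,(60,60,240,200),.11,40)
cv2.imwrite("pics/w6.png",np.hstack([cv2.resize(d["side"]["color"][130:250,200:300],(360,432),interpolation=cv2.INTER_CUBIC),cv2.resize(W["color"][:330,40:370],(432,432))]))
E
```

```text
[ 0.5181 -0.0443  0.1516] [[-0.1555 -0.9878  0.0002]
 [ 0.002  -0.0005 -1.    ]] 0.007347285003482671 [-0.7441 -1.2137 -3.7747]
[ 84 203  22  53 643] [ 94.4635 228.3857] [0.5361 0.0577 0.113 ] [ 0.0019 -0.1036  0.0386]
[170 204  17  53 616] [177.9756 229.3782] [0.5274 0.0066 0.113 ] [ 0.0012 -0.0518  0.0386]
[ 253  261   17   73 1080] [261.1352 296.0593] [ 0.4709 -0.0368  0.113 ] [-0.0478 -0.0001  0.0385]
[ 96.1 198.  106.6 253.4] [0.5544 0.0522] [0.5168 0.0578] 171.52
[111.6 258.4  90.8 147.3] [0.5127 0.0557] [0.5847 0.0451] 171.61
[297.1 120.6 293.2 240.7] [ 0.581  -0.0747] [ 0.507  -0.0633] 171.25
[ 83.9 199.7  73.5 147.8] [0.5545 0.0599] [0.586  0.0551] 171.32
[ 79.1 146.9  88.5 195.6] [0.5859 0.0518] [0.5566 0.0563] 171.29
[249.4 141.8 247.7 258.1] [ 0.5735 -0.0461] [ 0.4991 -0.0323] 169.52
[181.6 199.3 186.9 255.7] [0.5455 0.0007] [0.507  0.0066] 171.39
[169.2 150.4 173.6 195.7] [0.5759 0.0007] [0.5485 0.005 ] 171.11
[190.7 258.2 180.3 148.3] [0.5048 0.0045] [ 0.5761 -0.0059] 171.66
[266.  248.1 265.8 179.4] [ 0.5044 -0.0453] [ 0.5499 -0.0521] 171.45
[213.  228.1 212.8 169.4] [ 0.5236 -0.0143] [ 0.5609 -0.022 ] 168.43
[161.8 213.1 155.9 163.1] [0.5385 0.015 ] [0.5698 0.0104] 171.5
[161.9 139.4 168.2 198.1] [0.5827 0.0033] [0.5475 0.0086] 171.39
```

View pics/w6.png

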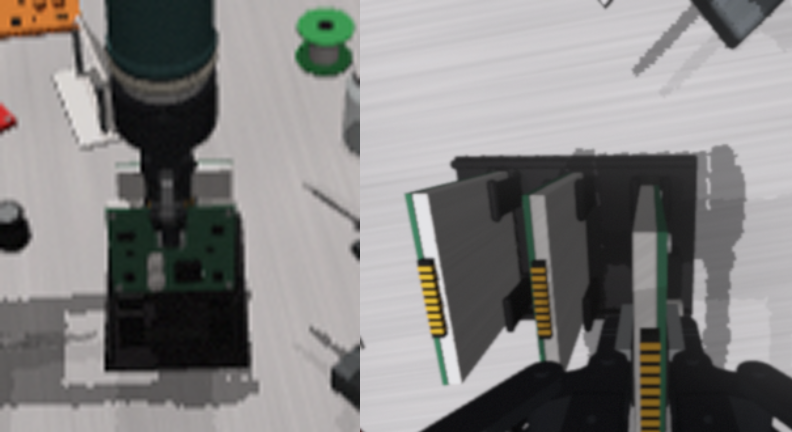

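Relative to the tool, the rack boards sit at y = -51.8 and -103.6 mm, so the free slot is at y≈0. I'll shift x by 1.5 mm, turn -0.3° and descend.

>>> jog_arm(deltas=[0.0015,0,0.003,0,0,-0.3,-1,0.0015,0,0.01,0,0,-0.3,-1,0.0015,0,0.017,0,0,-0.3,-1,0.0015,0,0.023,0,0,-0.3,-1,0.0015,0,0.028,0,0,-0.3,-1,0.0015,0,0.032,0,0,-0.3,-1,0.0015,0,0.035,0,0,-0.3,-1])

```text
time: 9.4
tool_pos: [0.5186, -0.0444, 0.1149]
tcp_rot: [3.132, -0.237, -0.001]
wrist_force: [-0.5, 0.1, -4.2]
width: 0.106
grip_force: 69.1
```

>>> jog_arm(deltas=[0,0,0.004,0,0,0,-1,0,0,0.008,0,0,0,-1,0,0,0.012,0,0,0,-1,0,0,0.015,0,0,0,-1,0,0,0.018,0,0,0,-1,0,0,0.02,0,0,0,-1,0,0,0.02,0,0,0,-1])

```text
time: 10.1
tool_pos: [0.5185, -0.0444, 0.0951]
tcp_rot: [3.132, -0.237, -0.001]
wrist_force: [0.2, 0.9, -2.9]
width: 0.106
grip_force: 69.1
```

Smoothly inside the slot. Now feeling for the floor.

>>> jog_arm(deltas=[0,0,0.001,0,0,0,-1,0,0,0.002,0,0,0,-1,0,0,0.003,0,0,0,-1,0,0,0.004,0,0,0,-1,0,0,0.004,0,0,0,-1])

```text
time: 10.6
tool_pos: [0.5186, -0.0444, 0.0913]
tcp_rot: [3.132, -0.237, -0.0]
wrist_force: [-1.0, -0.0, -2.6]
width: 0.109
grip_force: 69.1
```

>>> jog_arm(deltas=[0,0,0.0007,0,0,0,-1,0,0,0.0014,0,0,0,-1,0,0,0.002,0,0,0,-1,0,0,0.002,0,0,0,-1])

```text
time: 11.0
tool_pos: [0.5187, -0.0444, 0.0893]
tcp_rot: [3.132, -0.237, -0.0]
wrist_force: [-0.7, -0.5, -2.8]
width: 0.106
grip_force: 69.1
```

>>> jog_arm(deltas=[0,0,0.0007,0,0,0,-1,0,0,0.0014,0,0,0,-1,0,0,0.002,0,0,0,-1,0,0,0.002,0,0,0,-1])

```text
time: 11.4
tool_pos: [0.5188, -0.0444, 0.0875]
tcp_rot: [3.132, -0.237, 0.0]
wrist_force: [0.1, -0.2, -4.0]
width: 0.112
grip_force: 69.4
```

>>> jog_arm(deltas=[0,0,0.0007,0,0,0,-1,0,0,0.0014,0,0,0,-1,0,0,0.002,0,0,0,-1,0,0,0.002,0,0,0,-1])

```text
time: 11.8
tool_pos: [0.5191, -0.0445, 0.0874]
tcp_rot: [3.132, -0.237, 0.0]
wrist_force: [-5.7, 1.1, 10.7]
width: 0.104
grip_force: 71.4
```

Run:
```python
from h import *
s,p,r=cur(); print(p,s["wrist_force"]); W=read_camera("wrist");S=read_camera("scene")
b=[x for x in br(W,50)]
for a,c,q in b: print(a,c,plane(W,*c,.113), r.inv().apply(plane(W,*c,.113)-p))
for a,c,q in br(S): print("S",a,c,plane(S,*c,.113))
```

```text
[ 0.5191 -0.0445  0.0874] [-5.6971  1.0862 10.7489]
[   0  257   31   77 1215] [ 11.3193 300.1909] [0.5338 0.0574 0.113 ] [-0.0007 -0.103  -0.0256]
[120 259  25  45 713] [132.4769 279.3464] [0.536  0.0053 0.113 ] [ 0.0092 -0.0517 -0.0256]
[ 254  261   16   73 1106] [261.3101 296.472 ] [ 0.5201 -0.0446  0.113 ] [ 0.0011  0.     -0.0256]
S [400   0  59  23 709] [436.9831   7.4274] [-0.7888 -0.6832  0.113 ]
S [192  94  16  12 149] [199.8054  99.8859] [ 0.5044 -0.4575  0.113 ]
S [263 183  13   5  33] [269.2727 185.6364] [0.5264 0.0042 0.113 ]
S [270 196  14   7  53] [276.5094 198.7547] [0.5361 0.0541 0.113 ]
S [ 379  302   63   53 1592] [411.4033 327.0446] [0.5029 0.4745 0.113 ]
```

Floor contact confirmed by force (about 14 N). Easing the push and opening a little.

>>> jog_arm(deltas=[0,0,-0.0008,0,0,0,-1,0,0,-0.0012,0,0,0,-1,0,0,-0.0012,0,0,0,-0.7,0,0,-0.0012,0,0,0,-0.5,0,0,-0.0012,0,0,0,-0.4,0,0,-0.0012,0,0,0,-0.4,0,0,-0.0012,0,0,0,-0.4,0,0,-0.0012,0,0,0,-0.4], squeeze=20)

```text
time: 12.7
tool_pos: [0.5188, -0.0444, 0.0866]
tcp_rot: [3.132, -0.237, -0.0]
wrist_force: [0.9, -0.1, -0.4]
width: 0.304
grip_force: 0.0
```

>>> jog_arm(deltas=[0,0,-0.004,0,0,0,-0.4,0,0,-0.01,0,0,0,-0.4,0,0,-0.02,0,0,0,-0.4,0,0,-0.035,0,0,0,-0.4,0,0,-0.06,0,0,0,-0.4,0,0,-0.1,0,0,0,-0.4,0,0,-0.14,0,0,0,-0.4,0,0,-0.18,0,0,0,-0.4])

```text
time: 13.5
tool_pos: [0.5187, -0.0444, 0.2698]
tcp_rot: [3.132, -0.237, 0.003]
wrist_force: [0.8, -0.4, -0.3]
width: 0.297
grip_force: 0.0
```

Run:
```python
from h import *
s,p,r=cur(); print(p,s["width"],s["wrist_force"]); d={k:read_camera(k) for k in("wrist","side","scene")}; pickle.dump(d,open("cam7.pkl","wb"))
W=d["wrist"]
for a,c,q in br(W,50): 
    P=np.array([plane(W,*x,.114)[:2] for x in q]);e=np.linalg.eigh(np.cov(P.T))[1][:,1]
    print(a,c,plane(W,*c,.114),np.degrees(np.arctan2(e[1],e[0])))
for k in("side","scene"):
    for a,c,q in br(d[k],20,200): print(k,a,c,plane(d[k],*c,.114))
c=np.array([.571,-.319]);u=np.array([-.734,-.679])
go((.43,-.22,.30),Rt(-70))
```

```text
[ 0.5187 -0.0444  0.2698] 0.2965537988731656 [ 0.807  -0.3911 -0.3062]
[153 163  10  37 219] [156.9498 180.4932] [0.5353 0.0595 0.114 ] 171.27964848968324
[205 164   9  36 251] [208.9084 181.3147] [0.5266 0.0078 0.114 ] 171.54797401493738
[258 164   7  36 213] [261.4601 181.2676] [ 0.5186 -0.0447  0.114 ] 171.49574232431695
side [179   0  32   9 152] [199.       2.4474] [0.4797 1.4623 0.114 ]
side [215   0   7   9  55] [217.8182   3.5636] [0.5828 1.4247 0.114 ]
side [277  36  16   6  81] [284.5926  38.5926] [0.854  0.9308 0.114 ]
side [242 187  12   2  24] [247.5 187.5] [0.5261 0.0038 0.114 ]
scene [192  94  16  12 149] [199.8054  99.8859] [ 0.505  -0.4559  0.114 ]
scene [263 183  13   6  33] [269.5152 185.6667] [0.5265 0.0055 0.114 ]
scene [270 196  14   7  52] [276.5962 198.7692] [0.5365 0.0551 0.114 ]
t 13.65 delta [-0.0637  0.187  -0.0281] rot [  0.15  -0.56 -28.65] mm rows 3.991253515251455
```

The board stands at contact-row middle (0.5187,-0.0446), evenly spaced and parallel to the others. Now the lens.

Run:
```python
from h import *
go((.47,-.2,.30),Rt(-72)); go((.525,-.362,.22),Rt(-47))
```

```text
t 13.65 delta [-0.0272  0.1612 -0.0277] rot [  0.14  -0.56 -26.65] mm rows 3.3168520794115977
t 13.65 delta [0.0508 0.3131 0.053 ] rot [  0.26  -0.53 -51.65] mm rows 6.43211913836365
```

>>> jog_arm(deltas=[-0.01,0.04,-0.015,0,0,-7,0,-0.02,0.08,-0.025,0,0,-14,0,-0.027,0.12,-0.028,0,0,-21,0,-0.027,0.16,-0.028,0,0,-27,0,0,0.2,-0.01,0,0,-34,0,0.02,0.24,0.01,0,0,-41,0,0.04,0.28,0.03,0,0,-48,0,0.051,0.313,0.053,0,0,-51.6,0])

```text
time: 14.45
tool_pos: [0.5225, -0.3638, 0.2126]
tcp_rot: [2.921, 1.155, -0.0]
wrist_force: [0.2, -0.3, 0.8]
width: 0.499
grip_force: 0.0
```

>>> jog_arm(deltas=[0,0,0,0,0,0,0,0,0,0,0,0,0,0,0,0,0,0,0,0,0])

```text
time: 14.75
tool_pos: [0.522, -0.3607, 0.2141]
tcp_rot: [-2.923, -1.15, -0.0]
wrist_force: [0.3, 0.3, 0.8]
width: 0.502
grip_force: 0.0
```

Run:
```python
from h import *
s,p,r=cur(); print(p,r.as_matrix()[:,1],s["width"],np.linalg.norm(s["joint_vel"])); W=read_camera("wrist"); pickle.dump(W,open("w8.pkl","wb"))
cv2.imwrite("pics/w8.png",W["color"])
m=(W["color"].max(2)<50).astype(np.uint8)
n,l,st,ce=cv2.connectedComponentsWithStats(m)
for i in range(1,n):
    if st[i,4]>200:
        q=np.argwhere(l==i)[:,::-1]; P=np.array([plane(W,*x,.014)[:2] for x in q]); e=np.linalg.eigh(np.cov(P.T)); u=e[1][:,1]
        t=(P-P.mean(0))@u; print(st[i],ce[i],P.mean(0),np.degrees(np.arctan2(u[1],u[0])),P.mean(0)+u*t.min(),P.mean(0)+u*t.max())
```

```text
[ 0.522  -0.3607  0.2141] [ 0.6812 -0.7321 -0.0002] 0.5020681325813751 0.02745351208986223
[  0   0  36  28 627] [12.8054 10.3301] [ 0.4742 -0.0709] 160.01842955986527 [ 0.4981 -0.0796] [ 0.4575 -0.0649]
[ 389   13  123  217 1338] [445.0531  88.8416] [ 0.7186 -0.445 ] -136.40000751606766 [ 0.7715 -0.3947] [ 0.6018 -0.5562]
[494  21  18  24 225] [504.0889  31.1156] [ 0.794  -0.4417] 91.88580571285738 [ 0.7945 -0.4569] [ 0.7936 -0.431 ]
[ 254  152   15   83 1133] [260.6134 191.6778] [ 0.5028 -0.3782] -138.24547905033998 [ 0.5386 -0.3462] [ 0.4622 -0.4144]
[    0   235   512   149 35735] [261.6357 335.6187] [ 0.3473 -0.5247] 132.82475384799346 [ 0.6007 -0.798 ] [ 0.0813 -0.2377]
```

View pics/w8.png

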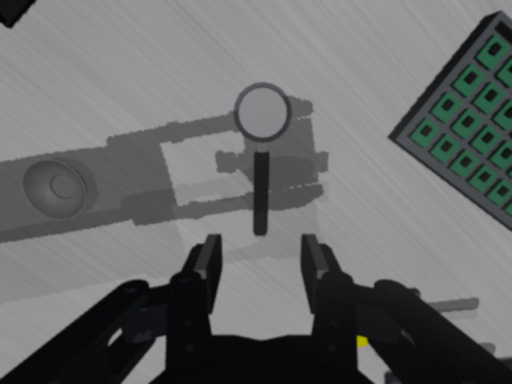

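The lens ring is at (263,111) and the handle runs from (262,152) to (260,235). That gives the handle axis at -138.2° and the lens centre at about (0.570,-0.318). I'll grip 58 mm from the centre, near the centre of mass.

Run:
```python
from h import *
go((.5266,-.3568,.06),Rt(-48.25))
```

```text
t 14.8 delta [ 0.0057 -0.      0.1547] rot [ 0.06 -0.01  1.22] mm rows 3.0970640058509273
```

>>> jog_arm(deltas=[0.002,0,0.03,0,0,0.6,0,0.004,0,0.065,0,0,1.2,0,0.0055,0,0.1,0,0,1.2,0,0.0055,0,0.13,0,0,1.2,0,0.0055,0,0.15,0,0,1.2,0,0.0055,0,0.154,0,0,1.2,0,0.0055,0,0.154,0,0,1.2,0])

```text
time: 15.5
tool_pos: [0.5264, -0.3569, 0.0604]
tcp_rot: [2.935, 1.121, -0.0]
wrist_force: [0.0, -0.5, 0.4]
width: 0.503
grip_force: 0.0
```

Run:
```python
from h import *
s,p,r=cur(); W=read_camera("wrist"); print(p,s["wrist_force"],r.as_matrix()[:,1:].T)
m=(W["color"].max(2)<50).astype(np.uint8)
n,l,st,ce=cv2.connectedComponentsWithStats(m)
l0=[(st[i].tolist()) for i in range(1,n) if st[i,4]>300]; print(l0)
for v in range(195,384,20):
    row=np.where(W["color"][v,225:300].max(1)<50)[0]+225
    if len(row): print(v,row.min(),row.max(),r.inv().apply(plane(W,(row.min()+row.max())/2,v,.014)-p))
d0=pickle.load(open("cam0.pkl","rb"))
for k,b in (("side",(275,165,50,95)),("scene",(170,115,60,110))):
    c=read_camera(k)["color"];x,y,w,h=b
    print(k,"gauge diff",np.abs(c[y:y+h,x:x+w].astype(int)-d0[k]["color"][y:y+h,x:x+w]).max(2).__gt__(40).sum())
    if k=="side": G=c[y:y+h,x:x+w]
cv2.imwrite("pics/g9.png",np.hstack([cv2.resize(G,(300,570)),cv2.resize(d0["side"]["color"][165:260,275:325],(300,570))]))
```

```text
[ 0.5264 -0.3569  0.0604] [ 0.0478 -0.5063  0.4228] [[ 0.6666 -0.7454  0.0002]
 [ 0.0001 -0.0003 -1.    ]]
[[485, 140, 27, 51, 695], [248, 199, 27, 136, 3211], [0, 234, 512, 150, 35156]]
215 248 274 [0.0076 0.0003 0.0464]
235 249 273 [-0.0065  0.0003  0.0464]
255 249 273 [-0.0213  0.0003  0.0464]
275 249 273 [-0.0368  0.0003  0.0464]
295 250 272 [-0.053   0.0003  0.0464]
315 250 272 [-0.0701  0.0003  0.0464]
355 225 299 [-0.1069  0.0011  0.0464]
375 225 299 [-0.1269  0.0011  0.0464]
side gauge diff 1601
scene gauge diff 686
```

>>> jog_arm(deltas=[0,0,0.01,0,0,0,0,0,0,0.02,0,0,0,0,0,0,0.03,0,0,0,0,0,0,0.037,0,0,0,0,0,0,0.04,0,0,0,0,0,0,0.04,0,0,0,0,0,0,0.04,0,0,0,0])

```text
time: 16.35
tool_pos: [0.5262, -0.3579, 0.0197]
tcp_rot: [2.935, 1.119, -0.0]
wrist_force: [0.6, -0.2, 0.4]
width: 0.502
grip_force: 0.0
```

>>> jog_arm(deltas=[0,0,0,0,0,0,-0.3,0,0,0,0,0,0,-0.6,0,0,0,0,0,0,-0.8,0,0,0,0,0,0,-1,0,0,0,0,0,0,-1,0,0,0,0,0,0,-1], squeeze=60)

```text
time: 16.95
tool_pos: [0.5266, -0.3581, 0.0206]
tcp_rot: [2.934, 1.119, 0.001]
wrist_force: [-0.6, 1.1, 5.1]
width: 0.19
grip_force: 61.4
```

Run:
```python
from h import *
d0=pickle.load(open("cam0.pkl","rb"));d7=pickle.load(open("cam7.pkl","rb"))
for k,b in (("side",(283,175,36,30)),("scene",(183,130,44,38))):
    x,y,w,h=b; T=d0[k]["color"][y:y+h,x:x+w]; I=d7[k]["color"][y-12:y+h+12,x-12:x+w+12]
    r=cv2.matchTemplate(I,T,cv2.TM_CCOEFF_NORMED); print(k,cv2.minMaxLoc(r)[1],np.array(cv2.minMaxLoc(r)[3])-12)
    j=np.abs(d7[k]["color"].astype(int)-d0[k]["color"])[y:y+h,x:x+w].max(2); print((j>40).sum(),j.size)
```

```text
side 0.999855101108551 [0 0]
0 1080
scene 0.9999251961708069 [0 0]
0 1672
```

The gauge is unchanged (image match with zero offset) and the handle is gripped. Lifting gently.

>>> jog_arm(deltas=[0,0,-0.004,0,0,0,-1,0,0,-0.012,0,0,0,-1,0,0,-0.025,0,0,0,-1,0,0,-0.045,0,0,0,-1,0,0,-0.07,0,0,0,-1,0,0,-0.1,0,0,0,-1,0,0,-0.13,0,0,0,-1,0,0,-0.15,0,0,0,-1], squeeze=90)

```text
time: 17.75
tool_pos: [0.527, -0.3584, 0.1733]
tcp_rot: [2.932, 1.118, 0.003]
wrist_force: [1.1, -1.1, -0.9]
width: 0.178
grip_force: 88.1
```

>>> jog_arm(deltas=[0,0,-0.02,0,0,0,-1,0,0,-0.04,0,0,0,-1,0,0,-0.05,0,0,0,-1,0,0,-0.05,0,0,0,-1,0,0,-0.05,0,0,0,-1])

```text
time: 18.25
tool_pos: [0.5259, -0.3576, 0.2193]
tcp_rot: [-2.935, -1.119, 0.001]
wrist_force: [-0.4, 0.1, -1.8]
width: 0.175
grip_force: 88.1
```

Run:
```python
from h import *
s,p,r=cur(); W=read_camera("wrist"); print(p,s["wrist_force"],s["torque"],s["grip_force"],r.as_matrix()[:,2])
im=W["color"]; z=p[2]-.0136
m=(im.max(2)<75).astype(np.uint8); m[235:]=0
n,l,st,ce=cv2.connectedComponentsWithStats(m)
for i in range(1,n):
    if st[i,4]>150: print(st[i],ce[i])
i=[i for i in range(1,n) if st[i,0]<261<st[i,0]+st[i,2] and st[i,4]>300]
for i in i:
    q=np.argwhere(l==i)[:,::-1]
    q=q[q[:,1]<st[i,1]+st[i,2]*0.9]
    el=cv2.fitEllipse(cv2.convexHull(q.astype(np.int32))); print(el, plane(W,*el[0],z), r.inv().apply(plane(W,*el[0],z)-p))
go((.473,-.085,.24),r)
```

```text
[ 0.5259 -0.3576  0.2193] [-0.4227  0.0961 -1.7682] [ 0.0165  0.0539 -0.0392] 88.10675024986267 [-0.0004  0.     -1.    ]
[   0    0   48   40 1249] [17.5813 15.2802]
[ 385   14  127  216 1702] [440.8772  99.1692]
[465  22  47  50 604] [491.3858  41.7765]
[486  53  22  36 214] [495.5047  71.2897]
[443  64  21  35 165] [452.6485  82.0303]
[ 194   78  136  130 2945] [269.3898 161.4842]
[463  81  22  34 173] [473.052   97.4162]
[484  98  21  32 178] [492.9831 113.0337]
[462 123  21  31 160] [471.2188 137.6375]
[481 138  21  30 167] [490.5269 151.1437]
[235 220  53  15 375] [261.176  229.5387]
((262.4876403808594, 141.99237060546875), (126.5941162109375, 135.002685546875), 72.50692749023438) [ 0.5703 -0.3193  0.2057] [0.0586 0.0011 0.0136]
((265.9971618652344, 227.63998413085938), (15.156444549560547, 94.5874252319336), 88.7933349609375) [ 0.5381 -0.3506  0.2057] [0.0138 0.003  0.0136]
t 18.3 delta [ 0.1421 -0.2381 -0.0211] rot [-0.08  0.02  0.  ] mm rows 5.56278471979039
```

>>> jog_arm(deltas=[0.012,-0.02,-0.004,0,0,0,-1,0.035,-0.06,-0.01,0,0,0,-1,0.06,-0.1,-0.016,0,0,0,-1,0.085,-0.14,-0.021,0,0,0,-1,0.11,-0.18,-0.021,0,0,0,-1,0.13,-0.215,-0.021,0,0,0,-1,0.14,-0.233,-0.021,0,0,0,-1,0.142,-0.238,-0.021,0,0,0,-1])

```text
time: 19.1
tool_pos: [0.4721, -0.0833, 0.2392]
tcp_rot: [-2.932, -1.123, 0.004]
wrist_force: [-0.9, -0.2, -1.4]
width: 0.18
grip_force: 88.3
```

>>> jog_arm(deltas=[0,0,0,0,0,0,-1,0,0,0,0,0,0,-1,0,0,0,0,0,0,-1])

```text
time: 19.4
tool_pos: [0.4738, -0.0867, 0.2403]
tcp_rot: [2.936, 1.117, -0.001]
wrist_force: [0.4, 0.1, -1.0]
width: 0.176
grip_force: 88.3
```

Run:
```python
from h import *
s,p,r=cur(); print(p,s["wrist_force"],r.as_matrix()[:,2])
d={k:read_camera(k) for k in("wrist","side","scene")}; pickle.dump(d,open("cam10.pkl","wb"))
for k,z in (("side",0),("scene",0)):
    print(k,"pred lens centre",proj(d[k],r.apply([.06,0,.0136])+p),"handle end",proj(d[k],r.apply([-.087,0,.0136])+p), "ptr",proj(d[k],[.624,-.0534,.1799]))
for a,c,q in br(d["wrist"],40): print(a,c,plane(d["wrist"],*c,.114))
go((.473,-.085,.1935),Rt(-48.25))
```

```text
[ 0.4738 -0.0867  0.2403] [ 0.436   0.0623 -1.0346] [-0.0005 -0.0005 -1.    ]
side pred lens centre [246.414  173.0284] handle end [208.4177 206.6314] ptr [284.7233 181.5481]
scene pred lens centre [262.487  137.0759] handle end [279.4224 106.7826] ptr [222.9527 163.9781]
[155   0  38  32 400] [171.65   13.915] [0.5336 0.0577 0.114 ]
[201  51  36  36 342] [218.8129  68.8509] [0.5274 0.0061 0.114 ]
t 19.55 delta [ 0.0004 -0.0016  0.047 ] rot [-0.    0.03 -0.08] mm rows 0.9409711120072585
```

>>> jog_arm(deltas=[0.001,-0.001,0.006,0,0,0,-1,0.002,-0.0015,0.016,0,0,0,-1,0.002,-0.0015,0.027,0,0,0,-1,0.002,-0.0015,0.037,0,0,0,-1,0.002,-0.0015,0.044,0,0,0,-1,0.002,-0.0015,0.0468,0,0,0,-1,0.002,-0.0015,0.0468,0,0,0,-1,0.002,-0.0015,0.0468,0,0,0,-1])

```text
time: 20.35
tool_pos: [0.4744, -0.0833, 0.1942]
tcp_rot: [2.935, 1.119, 0.001]
wrist_force: [0.3, -0.4, -0.9]
width: 0.176
grip_force: 88.3
```

>>> jog_arm(deltas=[0,0,0,0,0,0,-1,0,0,0,0,0,0,-1,0,0,0,0,0,0,-1])

```text
time: 20.65
tool_pos: [0.4743, -0.0833, 0.1943]
tcp_rot: [2.935, 1.119, 0.001]
wrist_force: [0.6, -0.8, -0.2]
width: 0.174
grip_force: 88.3
```

Run:
```python
from h import *
s,p,r=cur(); print(p,s["wrist_force"],r.as_matrix()[:,2])
d={k:read_camera(k) for k in("wrist","side","scene")}; pickle.dump(d,open("cam11.pkl","wb"))
d0=pickle.load(open("cam7.pkl","rb"))
for k in ("side","scene"):
    c0=proj(d[k],r.apply([.06,0,.0136])+p); h0=proj(d[k],r.apply([-.087,0,.0136])+p); print(k,"pred",c0,h0)
    im=d[k]["color"]; m=(im.max(2)<70).astype(np.uint8)
    n,l,st,ce=cv2.connectedComponentsWithStats(m,connectivity=4)
    x0,y0=(c0-26).astype(int)
    g=im[y0:y0+52,x0:x0+52].max(2)
    print("\n".join("".join("#" if v<45 else "+" if v<80 else "-" if v<110 else "." for v in row) for row in g[::1])); print(x0,y0)
```

```text
[ 0.4743 -0.0833  0.1943] [ 0.6349 -0.8485 -0.1894] [ 0.0007 -0.0004 -1.    ]
side pred [246.9462 183.8614] [210.515  217.1578]
++++--------++++#########...........................
###++++++++++############...........................
#########################...........................
#########################...........................
#########################...........................
#########################...........................
#########################...........................
#########################...........................
#########################...........................
########################+...........................
########################............................
########################............................
########################............................
########################............................
########################-...........................
########################-...........................
#########################-..........................
+########################-..........................
.#################
[... 3906 characters left out ...]
...
....................................................
....................................................
....................................................
....................................................
....................................................
....................................................
.............................---+-.......-..........
.........................----++++-...-.----.........
.....................--+-++----------------.........
..................-++-++-------------------.........
................---+------------------------........
...................-------------------------........
................----------------------------........
236 127
```

Run:
```python
from h import *
s,p,r=cur(); d=pickle.load(open("cam11.pkl","rb")); t=np.linspace(0,2*np.pi,120)
cyl=np.array([[.032*np.cos(a),.032*np.sin(a),z] for a in t for z in(-.007,.007)])+[.0595,0,.0136]
for pitch in (-5,0,5):
    q=R.from_rotvec([0,np.radians(pitch),0]).apply(cyl-[0,0,.0136])+[0,0,.0136]
    for k in ("scene","wrist","side"):
        u=proj(d[k],r.apply(q)+p); print(pitch,k,u.min(0).round(1),u.max(0).round(1))
W=d["wrist"]["color"].max(2); print("wrist col 261 dark rows",np.where(W[:,261]<75)[0]); 
for v in (110,130,145,160): print(v,np.where(W[v]<75)[0])
for k in("side","scene"):
    for a,c,q in br(d[k],15,200): print(k,a,c,plane(d[k],*c,.114))
```

```text
-5 scene [249.8 144.1] [275.7 165.6]
-5 wrist [192.2  67.5] [327.7 205.3]
-5 side [235.2 175.8] [258.4 195.3]
0 scene [249.9 143.2] [275.8 163.3]
0 wrist [189.6  66.1] [330.3 207.9]
0 side [235.1 174. ] [258.4 194.4]
5 scene [249.8 142.2] [276.  160.8]
5 wrist [186.8  66.5] [333.  211.1]
5 side [234.8 172.4] [258.4 193.5]
wrist col 261 dark rows [ 35  36  37  38  39  40  41  42  43  44  45  46  47  48  49  50  51  52
  53  54  55  56  57  58  59  60  61  62  63  64  65  66  67  78  79 196
 197 198 199 200 201 202 203 204 205 206 207 227 228 229 230 231 232 233
 234 235 236 237 238 239 240 241 242 243 244 245 246 247 248 249 250 251
 252 253 254 255 256 257 258 259 260 261 262 263 264 265 266 267 268 269
 270 271 272 273 274 275 276 277 278 279 280 281 282 283 284 285 286 287
 288 289 290 291 292 293 294 295 296 297 298 299 300 301 302 303 304 305
 306 307 308 309 310 311 312 313 314 315 316 317 318 319 320 321 322 323
 324 325 326 327 328 329 330 331 332 333 334 335 336 337 338 339 340 341
 342 343 344 345 346 347 348 349 350 351 352 353 354 355 356 357 358 359
 360 361 362 363 364 3
[... 378 characters left out ...]
  75  76  77  78  79  80  81  82  83  84
  85  86  87  88  89  90  91  92  93 202 203 204 318 319]
145 [194 195 196 197 198 199 200 201 202 203 204 318 319 320 321]
160 [197 198 199 200 201 202 203 204 205 206 207 208 314 315 316 317 318 319
 320 321 322 323 324 325]
side [277  36  16   6  81] [284.5926  38.5926] [0.854  0.9308 0.114 ]
side [242 200  12   2  18] [247.3333 200.3333] [ 0.5177 -0.046   0.114 ]
scene [192  94  16  12 149] [199.8054  99.8859] [ 0.505  -0.4559  0.114 ]
scene [256 172  12   4  16] [261.875  173.5625] [ 0.5191 -0.0446  0.114 ]
scene [263 183  13   6  41] [269.0488 185.6829] [0.5276 0.005  0.114 ]
scene [270 196  14   7  53] [276.5094 198.7547] [0.5367 0.055  0.114 ]
```

The ring outline matches the level prediction in all three views. The lens sits over the contact row at 0.181 m against the pointer's 0.180 m, steady. Handing in.

```bash
python3 -c "
from workcell import finish_job; print(finish_job())"
```

```text
the job is handed in; nothing more can be done
None
```

The job is handed in: the board was set down without dropping in the free slot and released, and the lens is held level and steady over the middle of its contact row at 0.181 m, against about 0.180 m measured for the gauge pointer; the gauge was unmoved when checked after the board was placed, but I made no separate check of the small bench items.

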